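Lock the blue mould case with the blade key

TASK

Take the red-handled blade key from its stand, put its blade in the slot of the blue cap on the mould case and turn the cap clockwise to its locked stop, then lift the key out and put it back upright in its stand, fully home. Leave the orange cap as it is.

Things in the scene. Friction and masses are not known exactly. Their poses are not given: they have to be found in the camera images.
- key: Blade key, 90 g, upright in a fixed wood stand 32 mm high. Origin: middle of blade's lower edge (6 mm above table in the stand); z up, x along blade width. Steel blade 26 (x) x 5 x 26 mm high; collar 50 x 28 mm at z 26-31, rests on the stand; red handle 32 (x) x 18 mm at z 31-77: grip across the 18 mm at z 53-60. Stand's slot 34 x 9 mm, mouth flared to 42 x 17. Goes back as it stood or half-turned.
- blue_slot (a point): Mouth centre of the slot, on the axis of the blue cap (76 mm across, 18 tall), 68 mm above the table. x along the slot towards the white pointer, turns with the cap; z up. Slot 18 mm deep, 34 x 8 mm, mouth flared to 44 x 18: the blade reaches its floor, with 1.5 mm play each side (7 degrees of turn). Cap is in the middle of a fixed grey case with white lid, 130 x 130 x 50 mm.
- blue_cap (a joint): Turn of the blue cap (rad), growing clockwise seen from above: 0 open (pointer at the red dot on the lid), 1.571 locked (pointer at the green dot, hard stop). Starts at 0.05 to 0.3. Light friction (0.06 N m); stays where left.
- orange_cap (a joint): Turn of the orange cap, same sizes and sense, on a second like case, left or right of the blue one, centres 170 mm or more apart; starts at 0.05 to 0.3, to be left alone. Bystanders under 90 mm tall (green bowl, white beaker, plaster block) stand on the far side, beyond the cases and stand.

How it is judged:
On the way, in this order (a step that is already met when the one before it is completed fails the run):
1. the key's blade is in the blue cap's slot, the cap still open (horizontal distance between key and blue_slot below 0.012 m and z of key in the frame of blue_slot below -0.007 m and value of joint blue_cap below 0.6 rad), for 0.1 s.
2. the blue cap is turned to locked with the blade in its slot (horizontal distance between key and blue_slot below 0.014 m and z of key in the frame of blue_slot below -0.004 m and value of joint blue_cap above 1.22 rad), for 0.1 s.
At the end, for the whole second after the job is handed in: The blue cap is locked (within 20 degrees of its stop, joint above 1.22 rad), and the key stands at rest back in its stand: its origin within 12 mm of where it started and within 10 degrees of upright (value of joint blue_cap above 1.22 rad and distance of key from where it was at the start of the episode below 0.012 m and angle between key's own z axis and vertical below 0.175 rad and linear speed of key below 0.02 m/s); the robot touches nothing.
It fails at once if the orange cap is turned (beyond 0.45 rad) (value of joint orange_cap above 0.45 rad).
It also fails if it takes over 53 s, if anything falls off the work surface, if the arm or the gripper's body presses on something with over 40 N, if the wrist force passes 120 N, or if a joint passes its speed limit or range.

ROBOT

A 6-joint arm with a two-finger parallel gripper is mounted at the origin on the work surface. World frame = base frame: x ahead of the robot, y to its left, z up, the work surface at z = 0. Lengths are in m, angles in rad, forces in N, time in s.
With the tool pointing down it reaches from about 0.3 to 0.775 m from the base axis. Payload 14.6 kg.
Tool frame: the origin (TCP) lies on the centre line of the jaws, within the pads' length; the fingertips stand 17 mm ahead of it and the grasp point (between the pads) lies 2 mm behind it (r.finger_overhang is the distance from the TCP to the fingertips, in m); z points along the fingers, y is the line along which they close (so a half turn about z gives the same grasp; the last joint's range is limited). The gripper opens to 85 mm and grips with 20 to 120 N. Pads are 22 mm wide; open, the fingers measure 114 mm over their backs; the gripper's body (76 mm by 85 mm) begins 54 mm behind the grasp point. The pads swing forward as they close: fully open they stand 13 mm farther back than shut.
Start: joints at [-1.359, 0.3, 1.521, -0, 1.321, -0.067], TCP at [0.151, -0.529, 0.248] pointing down, gripper open.
Joint ranges: [-3.03, 3.03], [-0.79, 2.21], [0.23, 2.52], [-1.04, 4.18], [0, 3.07], [-2.55, 2.55]. Speed limits (rad/s): [2.22, 2.22, 2.57, 3.14, 3.14, 3.14].

INTERFACE

Orientations are given as [roll, pitch, yaw] about the fixed x, y, z axes, in that order (R = Rz(yaw) Ry(pitch) Rx(roll)).
In Python, from rig import r, cams, workorder gives the robot as it stands. The module is installed in compiled form; this text tells all that it offers.
- The arm moves only by the shell command python3 -m creep 'ROWS' [FORCE]. ROWS is JSON, a list of rows, each a list of 7 numbers: the shift along the tool's x, y, z as a fraction of full scale, then the turn, a rotation vector about the tool's x, y, z as a fraction of full scale, then the gripper's target within -1 to 1 (shut at 1, half-way at 0, fully open at -1). In form: [[x, y, z, ax, ay, az, grip], ...]. A call has 1 to 5 rows; each row shifts and turns the commanded pose from where the row before left it, along the tool's axes as they then stand; what a row does not reach is not made up. Full scale, the value 1, is 30 mm for a shift and 4 degrees for a turn. A row lasts 1/12 s, in which the tool goes at most 41.7 mm and 7.16 degrees, less where a joint would pass 70% of its speed; a pose out of reach is approached as far as the arm can. A call with a number of a shift or a turn outside -1 to 1 is refused whole. A call with a gripper value outside its range is refused whole. The fingers move at their own pace and stop on an object; FORCE is the grip in N (left out, the last holds). Time passes only in rows, so rows that do not move let the fingers close. It gives the time, the measured TCP pose, the force, the opening and the grip force at its end, in the units of the state.
- r.get_state(): the state, without advancing time (a new reading comes with each control period).
- cams.snapshot(name): name is "side" or "top"; returns a dict with "frame" (400x640x3 uint8, red, green, blue), "z_map" (400x640 float32, m along the optical axis (not along the pixel's ray), 0 where there is no reading), "K" (3x3 intrinsics, pixels), "view" (4x4, takes a point from world to camera coordinates). Camera axes: x right, y down, z forward; pixel columns grow to the right and rows downward; lengths in m; the calibration is good to about 2 mm. A picture is of the moment at which its call begins.
- workorder.sign_off(): hands the job in; it is judged then, once.
The state is a dict: "time": time; "joint_positions": joint angles; "joint_velocities": joint speeds; "effort": joint torques, N m; "tcp_pos": TCP position; "orientation": TCP orientation; "force": force on the tool from outside, world axes, zero at the start; "wrist_torque": the same for the moment, N m; "width": finger opening in m; "gripper_force": force on a finger pad.
Only numpy, scipy, OpenCV 4.12 (cv2) and the standard library are available. Lean on these libraries where they do the work, as an engineer would, in place of code of your own. Each camera call takes 0.05 s, during which the arm holds its last target. There are 200 camera calls.

## Working session

There is one attempt and no reset: what is moved stays moved. The work goes in short steps, Python scripts to look and compute and a shell command to move; the robot and the scene stay as the last step left them, time stands still between calls to the robot, and variables do not carry over. Pictures are saved under pics/ and viewed, at most 10 in all, crops included, and the job is handed in when it is done.

```bash
mkdir -p pics
python3 - <<'E'
from rig import r,cams
import cv2,numpy as np
print(r.get_state())
for n in("top","side"):
    s=cams.snapshot(n); np.savez(n+"0.npz",**s); cv2.imwrite(f"pics/{n}0.png",s["frame"][...,::-1]); print(s["K"],s["view"])
E
```

```text
{'time': 0.0, 'joint_positions': array([-1.35860048e+00,  3.00459125e-01,  1.52160750e+00,  5.34788496e-06,
        1.32070127e+00, -6.66163541e-02]), 'joint_velocities': array([-0.0013758 , -0.00094178,  0.0001922 ,  0.00102885, -0.00131227,
       -0.00068064]), 'effort': array([ 1.50796517e-03, -5.43496585e+01, -3.61790657e+01, -6.83498160e-05,
        4.07161337e-03,  7.49474816e-05]), 'tcp_pos': array([ 0.15131002, -0.52854403,  0.2477167 ]), 'orientation': array([-3.14042036e+00, -8.34009273e-05,  2.78810829e-01]), 'force': array([-0.54804969, -1.06689256, -0.45764314]), 'wrist_torque': array([ 0.07567879, -0.03498057, -0.04501108]), 'gripper_force': 0.0, 'width': 0.08535781126902615}
[[390.69383109   0.         319.84121671]
 [  0.         390.69383109 199.010347  ]
 [  0.           0.           1.        ]] [[-0.01397105 -0.99989158 -0.00465124  0.00533244]
 [-0.99888687  0.0141663  -0.04499255  0.5414864 ]
 [ 0.04505356  0.00401747 -0.99897649  0.93028248]
 [ 0.          0.          0.          1.        ]]
[[463.09150937   0.         324.40548666]
 [  0.         463.09150937 197.66771344]
 [  0.           0.           1.        ]] [[-0.94174707 -0.33626258  0.00631981  0.50708744]
 [-0.25434258  0.6997733  -0.66755313  0.21030855]
 [ 0.2200507  -0.6302736  -0.74453535  1.15706769]
 [ 0.          0.          0.          1.        ]]
```

View pics/top0.png

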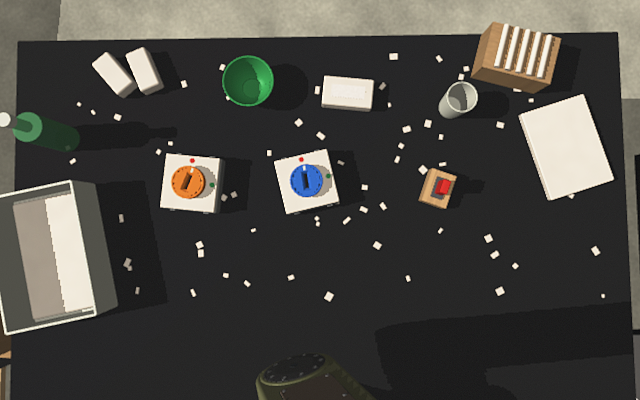

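View pics/side0.png

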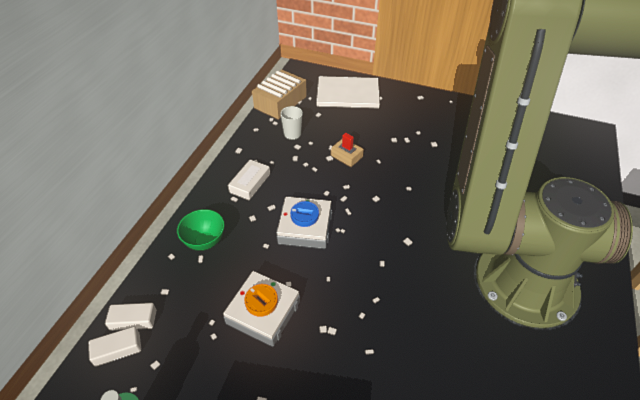

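The top view shows the key at about (442,186), the blue cap at (307,180) and the orange cap at (188,181). The side view agrees, with the key at (348,142) and the blue cap at (304,213).

```bash
cat > h.py <<'E'
import numpy as np,cv2
from rig import r,cams
def ray(s,px,z):
    px=np.atleast_2d(np.asarray(px,float)); V=s["view"]; R=V[:3,:3]; C=-R.T@V[:3,3]
    d=np.c_[px,np.ones(len(px))]@np.linalg.inv(s["K"]).T@R
    return C+d*((z-C[2])/d[:,2])[:,None]
def red(f):  f=f.astype(int); return ((f[...,0]>110)&(f[...,1]<70)&(f[...,2]<70)).astype(np.uint8)
def blue(f): f=f.astype(int); return ((f[...,2]>90)&(f[...,0]<90)&(f[...,2]>f[...,0]+50)).astype(np.uint8)
def big(m):
    c=cv2.findContours(m,cv2.RETR_EXTERNAL,cv2.CHAIN_APPROX_NONE)[0]
    return max(c,key=cv2.contourArea)[:,0].astype(np.float32)
def cloud(s):
    v,u=np.mgrid[:400,:640]; z=s["z_map"]; K=s["K"]; V=s["view"]
    p=np.stack([(u-K[0,2])/K[0,0]*z,(v-K[1,2])/K[1,1]*z,z],-1)
    return (p-V[:3,3])@V[:3,:3]
def rect(P):
    c,(w,h),a=cv2.minAreaRect(P[:,:2].astype(np.float32)); 
    return np.round(c,4),round(w,4),round(h,4),round(a,1)
E
python3 - <<'E'
from h import *
for n in("top","side"):
    s=dict(np.load(n+"0.npz")); W=cloud(s); f=s["frame"]
    k=red(f).astype(bool)&(W[...,2]>.06)
    print(n,"key px",k.sum()); P=W[k]; print(" zmed top",np.percentile(P[:,2],[50,95]), "top face",rect(P[P[:,2]>.078]),P[P[:,2]>.078][:,:2].mean(0),(P[:,2]>.078).sum())
    # full-red contour rayed on handle top
    b=big(blue(f)); print(" blue z",np.median(W[blue(f)>0][:,2]), "circle",cv2.minEnclosingCircle(ray(s,b,.068)[:,:2].astype(np.float32)))
    c=ray(s,[b.mean(0)],.068)[0]
    near=np.hypot(W[...,0]-c[0],W[...,1]-c[1])<.036
    B=blue(f)>0; capm=near&(W[...,2]>.04)
    dark=capm&(f.max(-1)<70)&(W[...,2]<.075); v,u=np.nonzero(dark); D=ray(s,np.c_[u,v],.068); print(" slot",len(D),rect(D),D.mean(0))
    kc=P[:,:2].mean(0)
    st=(np.hypot(W[...,0]-kc[0],W[...,1]-kc[1])<.07)&(W[...,2]>.024)&(W[...,2]<.045)
    print(" stand",rect(W[st]),st.sum())
    cs=(np.hypot(W[...,0]-c[0],W[...,1]-c[1])<.1)&(W[...,2]>.044)&(W[...,2]<.056); print(" case",rect(W[cs]))
    m=red(f)>0; near2=np.hypot(W[...,0]-c[0],W[...,1]-c[1])<.09; v,u=np.nonzero(m&near2); print(" reddot",ray(s,np.c_[u,v],.05).mean(0))
    wht=near&(f.min(-1)>150)&(W[...,2]>.06); v,u=np.nonzero(wht); print(" white",len(u),ray(s,np.c_[u,v],.068).mean(0) if len(u) else 0)
s=np.load("top0.npz");t=np.load("side0.npz")
z=lambda f,u,v:cv2.resize(f[v-30:v+30,u-40:u+40,::-1],None,fx=5,fy=5,interpolation=cv2.INTER_CUBIC)
cv2.imwrite("pics/z.png",np.vstack([np.hstack([z(s["frame"],307,180),z(s["frame"],442,186)]),np.hstack([z(t["frame"],304,215),z(t["frame"],348,145)])]))
E
```

```text
top key px 169
 zmed top [0.08136031 0.08526432] top face (array([ 0.5624, -0.2819]), 0.0177, 0.0311, 70.8) [ 0.56234155 -0.28159122] 111
 blue z 0.06813127108858341 circle ((0.5824981927871704, 0.02793564647436142), 0.03703286871314049)
 slot 36 (array([0.5753, 0.0341]), 0.0199, 0.0422, 58.4) [0.58249142 0.02975614 0.068     ]
 stand (array([ 0.5623, -0.264 ]), 0.027, 0.0682, 68.8) 280
 case (array([0.5818, 0.0298]), 0.1267, 0.1261, 12.8)
 reddot [0.63360363 0.04009064 0.05      ]
 white 15 [0.61118044 0.03651765 0.068     ]
side key px 102
 zmed top [0.07809973 0.08502889] top face (array([ 0.5653, -0.2812]), 0.0194, 0.0331, 74.2) [ 0.56457225 -0.28069908] 51
 blue z 0.06648630970898087 circle ((0.5828118920326233, 0.03316100314259529), 0.04258061945438385)
 slot 0 (array([0., 0.]), 0.0, 0.0, 0.0) [nan nan nan]
 stand (array([ 0.5663, -0.2815]), 0.0666, 0.0852, 72.2) 326
 case (array([0.5852, 0.028 ]), 0.1264, 0.1323, 12.6)
 reddot [0.63619702 0.03967495 0.05      ]
 white 8 [0.61400158 0.03209068 0.068     ]<stdin>:11: RuntimeWarning: Mean of empty slice.
  ret = um.true_divide(
```

View pics/z.png

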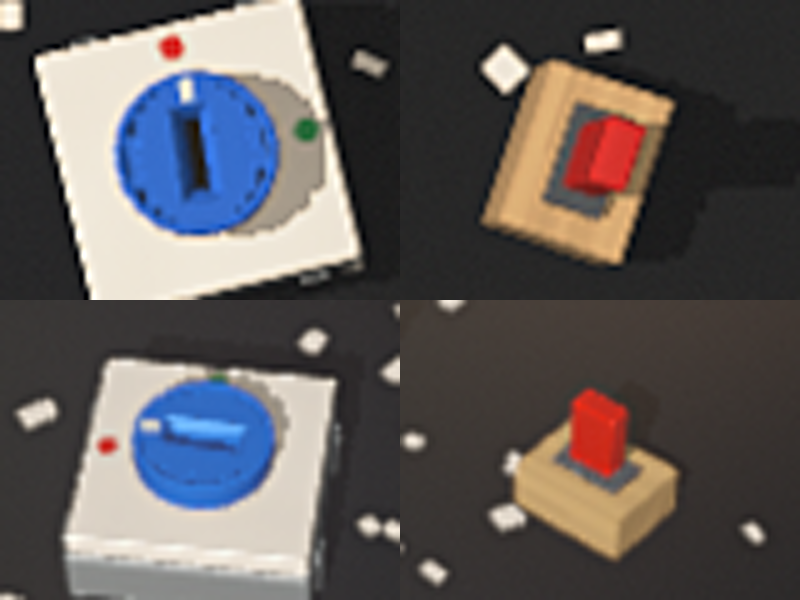

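The crops show the blue pointer near the red dot with its slot at about 10° world yaw, and the handle's long axis at about −18°. I'll grasp with tool yaw 162°, so that joint 6 stays in range for the clockwise turn.

```bash
cat >> h.py <<'E'
from scipy.spatial.transform import Rotation as Ro
def go(x,y,z,yaw=None):
    s=r.get_state(); R=Ro.from_euler("xyz",s["orientation"])
    d=R.inv().apply(np.array([x,y,z])-s["tcp_pos"])/.030
    T=R if yaw is None else Ro.from_euler("xyz",[np.pi,0,np.radians(yaw)])
    t=np.degrees((R.inv()*T).as_rotvec())/4
    print("t",round(s["time"],2),"tcp",s["tcp_pos"].round(4),"rpy",np.degrees(s["orientation"]).round(1),"F",s["force"].round(1),"M",s["wrist_torque"].round(2),"w",round(s["width"],4),"q6",s["joint_positions"][5].round(2))
    print("shift rows",d.round(2),"turn rows",t.round(2))
E
R='[0,0,0,0,0,-1,-1]'
for i in 1 2 3 4 5 6; do python3 -m creep '[[0,0,0,0,0,-1,-1],[0,0,0,0,0,-1,-1],[0,0,0,0,0,-1,-1],[0,0,0,0,0,-1,-1],[0,0,0,0,0,-1,-1]]' 60; done
python3 -c "
from h import *
go(.563,-.281,.16,162)"
```

```text
time: 0.52
tcp_pos: [0.1513, -0.5286, 0.2479]
orientation: [-3.141, -0.0, 0.631]
force: [-0.5, 0.5, 0.7]
width: 0.0855
gripper_force: 0.0
time: 0.93
tcp_pos: [0.1513, -0.5286, 0.2479]
orientation: [-3.141, -0.001, 0.98]
force: [0.0, 0.7, 0.3]
width: 0.0851
gripper_force: 0.0
time: 1.35
tcp_pos: [0.1513, -0.5286, 0.2479]
orientation: [-3.141, -0.001, 1.33]
force: [-0.4, -0.2, -0.2]
width: 0.0857
gripper_force: 0.0
time: 1.77
tcp_pos: [0.1513, -0.5286, 0.2479]
orientation: [-3.142, -0.001, 1.679]
force: [0.0, -0.5, 0.8]
width: 0.0858
gripper_force: 0.0
time: 2.18
tcp_pos: [0.1513, -0.5286, 0.2479]
orientation: [3.141, -0.001, 2.028]
force: [-0.5, -1.0, 1.0]
width: 0.0855
gripper_force: 0.0
time: 2.6
tcp_pos: [0.1513, -0.5286, 0.2479]
orientation: [3.141, -0.001, 2.377]
force: [-0.8, -0.5, 0.1]
width: 0.0858
gripper_force: 0.0
t 2.6 tcp [ 0.1513 -0.5286  0.2479] rpy [180.   -0.  136.2] F [-0.8 -0.5  0.1] M [ 0.   -0.03  0.02] w 0.0858 q6 -2.16
shift rows [-4.19 15.46  2.94] turn rows [ 0.01 -0.01 -6.46]
```

```bash
for i in 1 2 3; do python3 -m creep '[[-0.26,0.96,0.18,0,0,0,-1],[-0.26,0.96,0.18,0,0,0,-1],[-0.26,0.96,0.18,0,0,0,-1],[-0.26,0.96,0.18,0,0,0,-1],[-0.26,0.96,0.18,0,0,0,-1]]' | sed -n 2p; done
python3 -m creep '[[0,0,0,0,0,-1,-1],[0,0,0,0,0,-1,-1],[0,0,0,0,0,-1,-1],[0,0,0,0,0,-1,-1],[0,0,0,0,0,-1,-1]]'|sed -n 2p
python3 -m creep '[[0,0,0,0,0,-1,-1],[0,0,0,0,0,-0.46,-1]]' |sed -n 2p
python3 -c "
from h import *
go(.563,-.281,.0605,162)"
```

```text
tcp_pos: [0.2804, -0.4513, 0.2208]
tcp_pos: [0.4087, -0.3748, 0.1938]
tcp_pos: [0.5368, -0.2984, 0.1667]
tcp_pos: [0.5356, -0.2993, 0.1668]
tcp_pos: [0.5356, -0.2993, 0.1668]
t 4.43 tcp [ 0.5356 -0.2993  0.1668] rpy [180.  -0. 162.] F [ 0.3 -0.8  0.1] M [-0.05  0.    0.  ] w 0.0853 q6 -1.83
shift rows [-0.68  0.86  3.54] turn rows [ 0.   -0.01  0.01]
```

```bash
python3 -m creep '[[-0.68,0.86,0,0,0,0,-0.3],[0,0,0.9,0,0,0,-0.3],[0,0,0.9,0,0,0,-0.3],[0,0,0.9,0,0,0,-0.3],[0,0,0.84,0,0,0,-0.3]]'
python3 -c "
from h import *
go(.563,-.281,.0605,162)
for n in('side',):
    s=cams.snapshot(n); cv2.imwrite('pics/g.png',cv2.resize(s['frame'][100:190,280:420,::-1],None,fx=5,fy=5))"
```

```text
time: 4.85
tcp_pos: [0.5628, -0.2809, 0.0592]
orientation: [3.141, -0.001, 2.824]
force: [1.0, 0.0, -0.6]
width: 0.0555
gripper_force: 0.0
t 4.85 tcp [ 0.5628 -0.2809  0.0592] rpy [ 1.800e+02 -1.000e-01  1.618e+02] F [ 1.   0.  -0.6] M [ 0.01 -0.    0.03] w 0.0555 q6 -1.77
shift rows [-0.01 -0.   -0.04] turn rows [ 0.   -0.02 -0.04]
```

View pics/g.png

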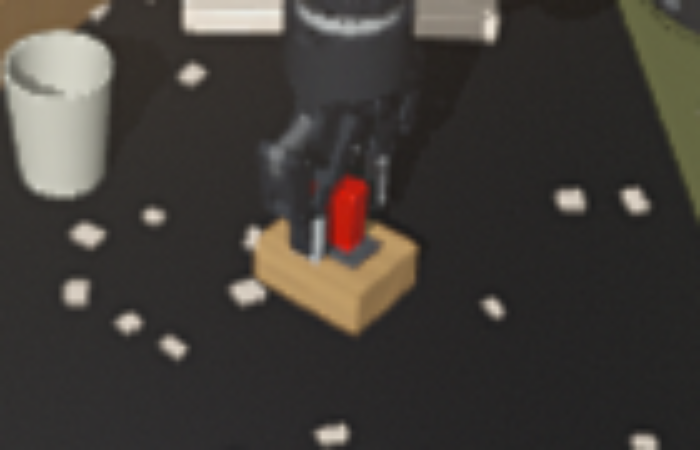

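The picture shows the handle between the fingers: red at (348,215), near finger at (305,220). I'll close on it.

```bash
python3 -m creep '[[0,0,0,0,0,0,1],[0,0,0,0,0,0,1],[0,0,0,0,0,0,1],[0,0,0,0,0,0,1],[0,0,0,0,0,0,1]]' 60
python3 -m creep '[[0,0,0,0,0,0,1],[0,0,0,0,0,0,1],[0,0,0,0,0,0,1]]' 60
python3 -c "
from h import *
go(.563,-.281,.0605,162)"
```

```text
time: 5.32
tcp_pos: [0.5639, -0.282, 0.0632]
orientation: [-3.141, 0.003, 2.824]
force: [-1.1, -1.5, 7.2]
width: 0.0174
gripper_force: 59.6
time: 5.57
tcp_pos: [0.5639, -0.2819, 0.0632]
orientation: [-3.141, 0.003, 2.824]
force: [-2.0, -1.0, 7.1]
width: 0.0174
gripper_force: 59.6
t 5.57 tcp [ 0.5639 -0.2819  0.0632] rpy [-180.     0.2  161.8] F [-2.  -1.   7.1] M [-0.18  0.2   0.01] w 0.0174 q6 -1.77
shift rows [0.04 0.02 0.09] turn rows [-0.01  0.05 -0.05]
```

```bash
python3 -m creep '[[0,0,-0.3,0,0,0,1],[0,0,-0.7,0,0,0,1],[0,0,-0.8,0,0,0,1],[0,0,-0.8,0,0,0,1],[0,0,-0.7,0,0,0,1]]'
python3 -m creep '[[0,0,0,0,0,0,1],[0,0,0,0,0,0,1]]'
python3 -c "
from h import *
go(.583,.0285,.157,190)
s=cams.snapshot('side'); cv2.imwrite('pics/l.png',cv2.resize(s['frame'][60:190,270:430,::-1],None,fx=4,fy=4))
s=cams.snapshot('top'); cv2.imwrite('pics/l2.png',s['frame'][...,::-1])
"
```

```text
time: 5.98
tcp_pos: [0.5632, -0.2812, 0.1628]
orientation: [-3.141, 0.001, 2.824]
force: [-0.5, -0.4, -1.8]
width: 0.0171
gripper_force: 59.1
time: 6.15
tcp_pos: [0.5635, -0.2814, 0.1619]
orientation: [-3.141, 0.003, 2.824]
force: [-0.5, 1.0, -2.5]
width: 0.0175
gripper_force: 59.2
t 6.15 tcp [ 0.5635 -0.2814  0.1619] rpy [-180.     0.2  161.8] F [-0.5  1.  -2.5] M [-0.04  0.   -0.02] w 0.0175 q6 -1.77
shift rows [ 2.61 10.02  0.15] turn rows [-0.02  0.04 -7.05]
```

View pics/l.png

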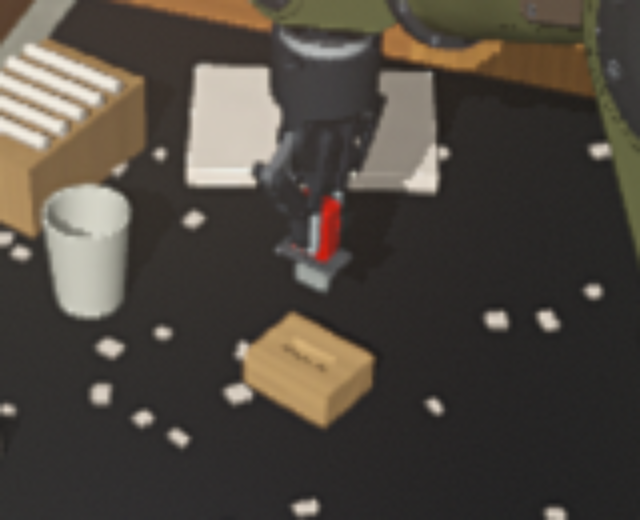

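The key hangs straight in the fingers, with its blade at (315,270) and the stand empty.

```bash
python3 -m creep '[[0.1,0.4,0,0,0,0,1],[0.22,0.86,0,0,0,0,1],[0.24,0.92,0,0,0,0,1],[0.24,0.92,0,0,0,0,1],[0.24,0.92,0,0,0,0,1]]' | sed -n 2p
python3 -m creep '[[0.24,0.92,0,0,0,0,1],[0.24,0.92,0,0,0,0,1],[0.24,0.92,0,0,0,0,1],[0.24,0.92,0,0,0,0,1],[0.24,0.92,0,0,0,0,1]]' | sed -n 2p
python3 -m creep '[[0.24,0.92,0,0,0,0,1],[0.1,0.4,0,0,0,0,1],[0,0,0,0,0,-1,1],[0,0,0,0,0,-1,1],[0,0,0,0,0,-1,1]]' | sed -n 2p
python3 -m creep '[[0,0,0,0,0,-1,1],[0,0,0,0,0,-1,1],[0,0,0,0,0,-1,1],[0,0,0,0,0,-1,1],[0,0,0,0,0,0,1]]' | sed -n 2p
python3 -c "
from h import *
go(.583,.0285,.13,190)
"
```

```text
tcp_pos: [0.5706, -0.1549, 0.1591]
tcp_pos: [0.5793, -0.0125, 0.1592]
tcp_pos: [0.5822, 0.0267, 0.1593]
tcp_pos: [0.5822, 0.0263, 0.1594]
t 7.92 tcp [0.5822 0.0263 0.1594] rpy [ 1.8e+02 -1.0e-01 -1.7e+02] F [ 0.4 -0.4 -2.3] M [-0.05 -0.03 -0.02] w 0.0171 q6 -1.76
shift rows [-0.04  0.07  0.98] turn rows [ 0.   -0.02  0.  ]
```

```bash
python3 -m creep '[[-0.04,0.07,0.4,0,0,0,1],[0,0,0.4,0,0,0,1],[0,0,0,0,0,0,1]]'
python3 -c "
from h import *
go(.583,.0285,.115,190)
s=cams.snapshot('side'); t=cams.snapshot('top')
a=cv2.resize(s['frame'][150:260,250:360,::-1],None,fx=5,fy=5,interpolation=2);b=cv2.resize(t['frame'][140:250,280:330,::-1],None,fx=5,fy=5,interpolation=2)
cv2.imwrite('pics/b.png',np.hstack([a,b]))
"
```

```text
time: 8.17
tcp_pos: [0.5821, 0.0286, 0.1325]
orientation: [3.141, -0.005, -2.972]
force: [-0.1, 0.7, -2.3]
width: 0.0172
gripper_force: 59.2
t 8.17 tcp [0.5821 0.0286 0.1325] rpy [ 179.9   -0.3 -170.3] F [-0.1  0.7 -2.3] M [ 0.03  0.05 -0.03] w 0.0172 q6 -1.75
shift rows [-0.03 -0.01  0.58] turn rows [ 0.01 -0.07 -0.07]
```

View pics/b.png

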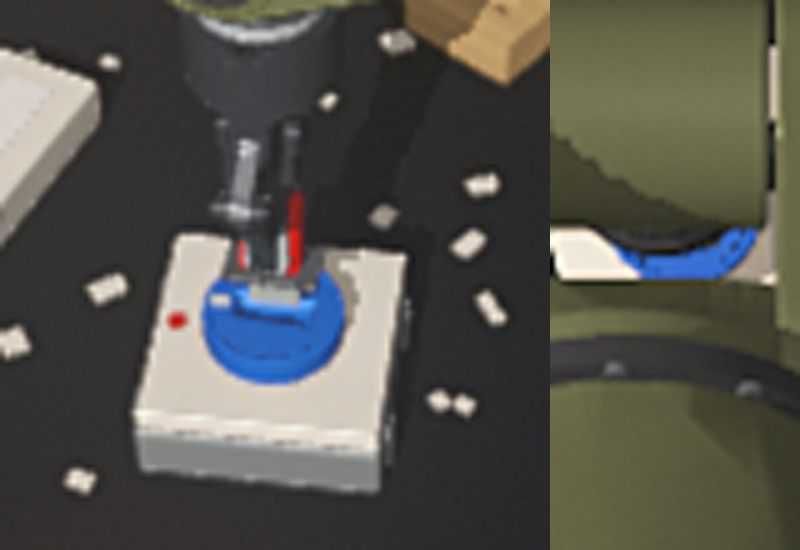

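The blade's lower edge (crop 250–300, 297) sits just above the slot (235–310, 310), centred and parallel. I'll lower it gently.

```bash
python3 -m creep '[[0,0,0.2,0,0,0,1],[0,0,0.2,0,0,0,1],[0,0,0.1,0,0,0,1],[0,0,0.1,0,0,0,1]]'
python3 -m creep '[[0,0,0.1,0,0,0,1],[0,0,0.1,0,0,0,1],[0,0,0,0,0,0,1]]'
python3 -c "
from h import *
go(.583,.0285,.108,190)
"
```

```text
time: 8.6
tcp_pos: [0.5834, 0.0284, 0.1175]
orientation: [3.142, -0.0, -2.971]
force: [-0.2, -0.5, -0.8]
width: 0.0172
gripper_force: 59.2
time: 8.85
tcp_pos: [0.5833, 0.0284, 0.1114]
orientation: [3.141, -0.001, -2.97]
force: [-0.1, -0.7, -0.1]
width: 0.0173
gripper_force: 59.2
t 8.85 tcp [0.5833 0.0284 0.1114] rpy [ 180.    -0.  -170.2] F [-0.1 -0.7 -0.1] M [ 0.   -0.03 -0.05] w 0.0173 q6 -1.76
shift rows [0.01 0.   0.11] turn rows [ 0.   -0.01 -0.05]
```

```bash
python3 -m creep '[[0,0,0.07,0,0,0,1],[0,0,0,0,0,0,1],[0,0,0,0,0,0,1]]'
for i in 1 2 3; do python3 -m creep '[[0,0,0,0,0,1,1],[0,0,0,0,0,1,1],[0,0,0,0,0,1,1],[0,0,0,0,0,1,1],[0,0,0,0,0,1,1]]'; done
python3 -c "
from h import *
go(.583,.0285,.109,100)
"
```

```text
time: 9.1
tcp_pos: [0.5835, 0.0284, 0.11]
orientation: [3.142, 0.0, -2.97]
force: [0.1, -0.4, -1.6]
width: 0.0171
gripper_force: 59.2
time: 9.52
tcp_pos: [0.5836, 0.0285, 0.1102]
orientation: [3.141, 0.0, 2.96]
force: [0.1, 0.6, -1.3]
width: 0.0177
gripper_force: 59.2
time: 9.93
tcp_pos: [0.5836, 0.0283, 0.1102]
orientation: [-3.142, 0.0, 2.611]
force: [0.2, -1.9, -1.5]
width: 0.0174
gripper_force: 59.2
time: 10.35
tcp_pos: [0.5835, 0.0281, 0.1102]
orientation: [-3.141, 0.001, 2.262]
force: [-1.2, -3.3, -1.2]
width: 0.0176
gripper_force: 59.3
t 10.35 tcp [0.5835 0.0281 0.1102] rpy [-180.     0.   129.6] F [-1.2 -3.3 -1.2] M [-0.61  0.22  0.09] w 0.0176 q6 -0.71
shift rows [ 0.02 -0.    0.04] turn rows [-0.    0.01  7.41]
```

```bash
python3 -m creep '[[0,0,0,0,0,1,1],[0,0,0,0,0,1,1],[0,0,0,0,0,1,1],[0,0,0,0,0,1,1],[0,0,0,0,0,1,1]]'
python3 -m creep '[[0,0,0,0,0,1,1],[0,0,0,0,0,1,1],[0,0,0,0,0,0.5,1],[0,0,0,0,0,0,1]]'
python3 -c "
from h import *
go(.583,.0285,.109,96)
s=cams.snapshot('side')
cv2.imwrite('pics/c.png',cv2.resize(s['frame'][150:260,250:360,::-1],None,fx=5,fy=5,interpolation=2))
"
```

```text
time: 10.77
tcp_pos: [0.5833, 0.0279, 0.1102]
orientation: [-3.141, 0.001, 1.913]
force: [-2.9, -4.6, 0.7]
width: 0.0174
gripper_force: 59.4
time: 11.1
tcp_pos: [0.5832, 0.028, 0.1101]
orientation: [-3.141, 0.001, 1.74]
force: [-4.0, -3.4, -0.2]
width: 0.0174
gripper_force: 59.4
t 11.1 tcp [0.5832 0.028  0.1101] rpy [-179.9    0.    99.7] F [-4.  -3.4 -0.2] M [-0.66  0.62  0.02] w 0.0174 q6 -0.18
shift rows [ 0.02 -0.    0.04] turn rows [-0.01  0.01  0.92]
```

View pics/c.png

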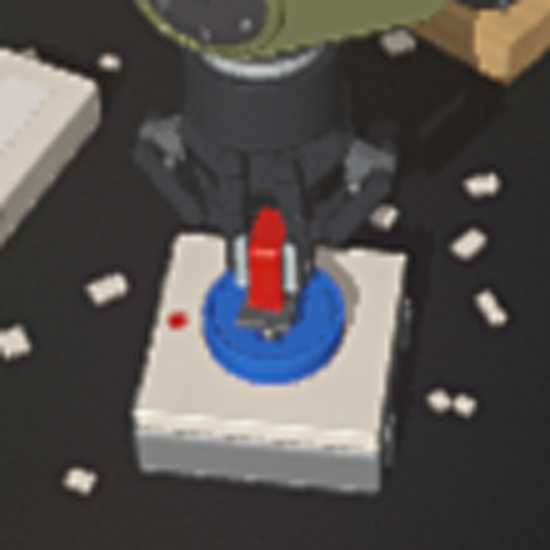

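The key is now turned through about 90° with the collar at (265,315), and the pointer is behind it. I'll push a few more degrees to the stop, then back off and lift.

```bash
python3 -m creep '[[0,0,0,0,0,0.5,1],[0,0,0,0,0,0.5,1],[0,0,0,0,0,0,1]]'
python3 -c "
from h import *
go(.583,.0285,.109,96)"
python3 -m creep '[[0,0,0,0,0,0.5,1],[0,0,0,0,0,0,1]]'
python3 -c "
from h import *
go(.583,.0285,.109,96)"
```

```text
time: 11.4
tcp_pos: [0.5831, 0.0281, 0.11]
orientation: [-3.14, 0.0, 1.671]
force: [-3.6, -2.8, 0.3]
width: 0.0175
gripper_force: 59.4
t 11.4 tcp [0.5831 0.0281 0.11  ] rpy [-179.9    0.    95.7] F [-3.6 -2.8  0.3] M [-0.58  0.8   0.02] w 0.0175 q6 -0.11
shift rows [ 0.01 -0.    0.03] turn rows [-0.02  0.01 -0.07]
time: 11.57
tcp_pos: [0.5831, 0.0281, 0.11]
orientation: [-3.14, 0.001, 1.636]
force: [-4.6, -3.8, 0.1]
width: 0.0173
gripper_force: 59.5
t 11.57 tcp [0.5831 0.0281 0.11  ] rpy [-179.9    0.    93.8] F [-4.6 -3.8  0.1] M [-0.71  0.94  0.28] w 0.0173 q6 -0.08
shift rows [ 0.01 -0.    0.03] turn rows [-0.02  0.01 -0.56]
```

Mz stepped up to 0.28 N m, so the cap is at its stop.

```bash
python3 -m creep '[[0,0,0,0,0,-0.7,1],[0,0,0,0,0,-0.7,1],[0,0,-0.2,0,0,0,1],[0,0,-0.3,0,0,0,1],[0,0,-0.4,0,0,0,1]]'
python3 -m creep '[[0,0,-0.5,0,0,0,1],[0,0,-0.6,0,0,0,1],[0,0,0,0,0,0,1]]'
python3 -c "
from h import *
go(.563,-.281,.16,161.8)
s=cams.snapshot('side')
cv2.imwrite('pics/d.png',cv2.resize(s['frame'][130:260,250:360,::-1],None,fx=4,fy=4,interpolation=2))
"
```

```text
time: 11.98
tcp_pos: [0.5835, 0.0285, 0.1377]
orientation: [-3.141, -0.0, 1.734]
force: [-0.7, 0.4, -1.5]
width: 0.0173
gripper_force: 59.3
time: 12.23
tcp_pos: [0.585, 0.0285, 0.1747]
orientation: [3.135, 0.001, 1.734]
force: [0.6, 0.5, -0.1]
width: 0.0174
gripper_force: 59.4
t 12.23 tcp [0.585  0.0285 0.1747] rpy [1.796e+02 1.000e-01 9.940e+01] F [ 0.6  0.5 -0.1] M [ 0.03 -0.05  0.01] w 0.0174 q6 -0.18
shift rows [-10.06  -2.4    0.49] turn rows [  0.07   0.06 -15.61]
```

View pics/d.png

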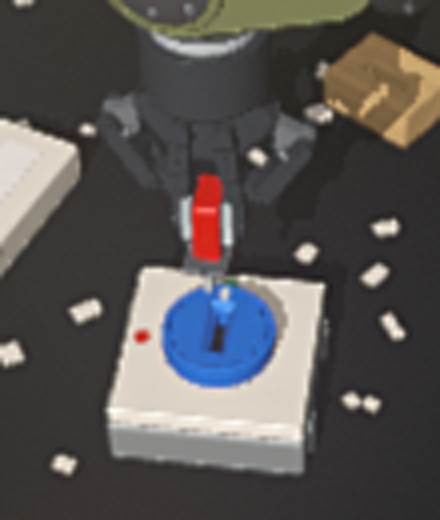

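The cap is locked, with its pointer at (225,298) by the green dot. The key is still held and clear of it.

```bash
for i in 1 2 3; do python3 -m creep '[[0,0,0,0,0,-1,1],[0,0,0,0,0,-1,1],[0,0,0,0,0,-1,1],[0,0,0,0,0,-1,1],[0,0,0,0,0,-1,1]]' | sed -n 2p; done
python3 -m creep '[[0,0,0,0,0,-0.6,1],[0,0,0,0,0,0,1]]' | sed -n 2p
python3 -c "
from h import *
go(.5637,-.2817,.16,161.8)"
```

```text
tcp_pos: [0.5832, 0.0284, 0.1693]
tcp_pos: [0.5832, 0.0285, 0.1693]
tcp_pos: [0.5832, 0.0285, 0.1693]
tcp_pos: [0.5833, 0.0285, 0.1694]
t 13.7 tcp [0.5833 0.0285 0.1694] rpy [-180.    -0.   161.9] F [-0.8  0.3 -1.4] M [0.03 0.06 0.03] w 0.0176 q6 -1.27
shift rows [ -2.59 -10.03   0.31] turn rows [-0.   -0.01  0.03]
```

```bash
python3 -m creep '[[-0.1,-0.4,0,0,0,0,1],[-0.22,-0.86,0,0,0,0,1],[-0.24,-0.92,0,0,0,0,1],[-0.24,-0.92,0,0,0,0,1],[-0.24,-0.92,0,0,0,0,1]]' | sed -n 2p
python3 -m creep '[[-0.24,-0.92,0,0,0,0,1],[-0.24,-0.92,0,0,0,0,1],[-0.24,-0.92,0,0,0,0,1],[-0.24,-0.92,0,0,0,0,1],[-0.24,-0.92,0,0,0,0,1]]' | sed -n 2p
python3 -m creep '[[-0.24,-0.92,0,0,0,0,1],[-0.1,-0.4,0,0,0,0,1],[0,0,0.6,0,0,0,1],[0,0,0.6,0,0,0,1],[0,0,0,0,0,0,1]]' | sed -n 2p
python3 -c "
from h import *
go(.5637,-.2817,.0632,161.8)
s=cams.snapshot('side'); cv2.imwrite('pics/e.png',cv2.resize(s['frame'][80:190,290:400,::-1],None,fx=5,fy=5,interpolation=2))"
```

```text
tcp_pos: [0.575, -0.0977, 0.1698]
tcp_pos: [0.5659, -0.2402, 0.1697]
tcp_pos: [0.5624, -0.2786, 0.1302]
t 14.95 tcp [ 0.5624 -0.2786  0.1302] rpy [179.9  -0.3 161.7] F [-0.6 -0.2 -2.8] M [0.03 0.04 0.01] w 0.0173 q6 -1.77
shift rows [-0.09 -0.09  2.23] turn rows [ 0.02 -0.08 -0.02]
```

View pics/e.png

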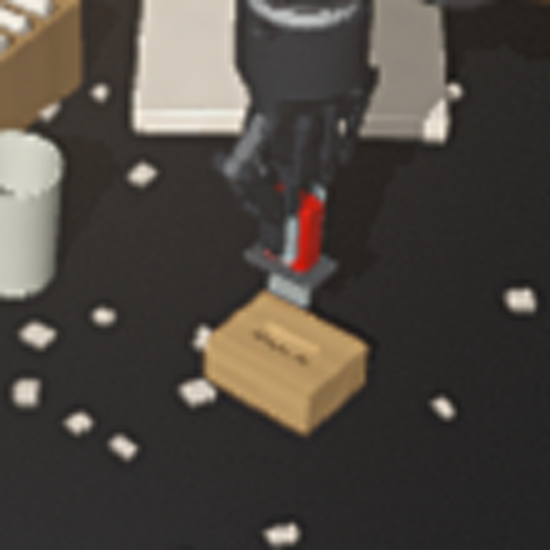

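The blade (290,290) hangs over the stand slot (285,340), parallel to it. I'll correct about 3 mm and lower it.

```bash
python3 -m creep '[[-0.08,-0.09,0.4,0,0.08,0,1],[0,0,0.5,0,0,0,1],[0,0,0,0,0,0,1]]'
python3 -m creep '[[0,0,0.2,0,0,0,1],[0,0,0.2,0,0,0,1],[0,0,0.2,0,0,0,1],[0,0,0.2,0,0,0,1],[0,0,0,0,0,0,1]]'
python3 -c "
from h import *
go(.5637,-.2817,.0632,161.8)"
```

```text
time: 15.25
tcp_pos: [0.5648, -0.282, 0.1048]
orientation: [3.141, -0.008, 2.824]
force: [-1.1, 0.7, -1.9]
width: 0.0169
gripper_force: 59.3
time: 15.67
tcp_pos: [0.5648, -0.2822, 0.0818]
orientation: [3.142, -0.007, 2.824]
force: [-0.5, -1.4, -2.4]
width: 0.0176
gripper_force: 59.2
t 15.67 tcp [ 0.5648 -0.2822  0.0818] rpy [180.   -0.4 161.8] F [-0.5 -1.4 -2.4] M [-0.19  0.1   0.02] w 0.0176 q6 -1.77
shift rows [0.04 0.   0.62] turn rows [ 0.  -0.1  0. ]
```

```bash
python3 -m creep '[[0.03,0,0.2,0,-0.1,0,1],[0,0,0.2,0,0,0,1],[0,0,0.15,0,0,0,1],[0,0,0,0,0,0,1]]'
python3 -m creep '[[0,0,0.07,0,0,0,1],[0,0,0,0,0,0,1]]'
python3 -c "
from h import *
go(.5637,-.2817,.0632,161.8)"
```

```text
time: 16.0
tcp_pos: [0.5639, -0.2819, 0.0653]
orientation: [3.142, 0.0, 2.824]
force: [-1.0, -2.0, -2.1]
width: 0.0174
gripper_force: 59.1
time: 16.17
tcp_pos: [0.5643, -0.2821, 0.0642]
orientation: [-3.142, 0.001, 2.824]
force: [-0.5, -2.1, -2.7]
width: 0.0172
gripper_force: 59.2
t 16.17 tcp [ 0.5643 -0.2821  0.0642] rpy [-1.800e+02  1.000e-01  1.618e+02] F [-0.5 -2.1 -2.7] M [-0.47  0.14 -0.04] w 0.0172 q6 -1.78
shift rows [0.02 0.01 0.03] turn rows [-0.    0.02  0.  ]
```

```bash
python3 -m creep '[[0,0,0.05,0,0,0,1],[0,0,0.05,0,0,0,1],[0,0,0,0,0,0,1]]'
python3 -m creep '[[0,0,0,0,0,0,-0.3],[0,0,0,0,0,0,-0.3],[0,0,0,0,0,0,-0.3],[0,0,0,0,0,0,-0.3]]'
python3 -c "
from h import *
go(.5637,-.2817,.16,161.8)"
```

```text
time: 16.42
tcp_pos: [0.5646, -0.2823, 0.0632]
orientation: [-3.141, 0.003, 2.824]
force: [-8.5, 2.0, 14.5]
width: 0.0172
gripper_force: 61.5
time: 16.75
tcp_pos: [0.5644, -0.2819, 0.0613]
orientation: [3.141, 0.001, 2.824]
force: [-0.3, 0.4, 0.6]
width: 0.0554
gripper_force: 0.0
t 16.75 tcp [ 0.5644 -0.2819  0.0613] rpy [1.800e+02 1.000e-01 1.618e+02] F [-0.3  0.4  0.6] M [-0.   -0.02  0.03] w 0.0554 q6 -1.78
shift rows [ 0.02 -0.   -3.29] turn rows [0.   0.02 0.01]
```

Contact at the same TCP height as at pick-up (0.0632), so the key is home. I'll retreat and compare it with the first measurement.

```bash
python3 -m creep '[[0,0,-0.5,0,0,0,-0.3],[0,0,-1,0,0,0,-0.3],[0,0,-1,0,0,0,-0.3],[0,0,-1,0,0,0,-0.3],[0,0,-1,0,0,0,-0.3]]' | sed -n 2p
python3 -m creep '[[0.5,-0.8,0,0,0,0,-0.3],[0.5,-0.8,0,0,0,0,-0.3],[0.5,-0.8,0,0,0,0,-0.3],[0.5,-0.8,0,0,0,0,-0.3],[0.5,-0.8,0,0,0,0,-0.3]]' | sed -n 2p
python3 -c "
from h import *
for n in('side','top'):
  s=cams.snapshot(n); f0=dict(np.load(n+'0.npz'))
  for q in(f0,s):
    W=cloud(q); k=(red(q['frame'])>0)&(W[...,2]>.06)&(abs(W[...,1]+.28)<.06); P=W[k]; T=P[P[:,2]>.078]
    v,u=np.nonzero(k); print(n,k.sum(),'px',u.mean().round(1) if len(u) else 0,v.mean().round(1) if len(u) else 0,'zmax',P[:,2].max() if len(u) else 0,T.mean(0) if len(T) else 0)
  if n=='side': cv2.imwrite('pics/f.png',cv2.resize(s['frame'][80:360,210:400,::-1],None,fx=2,fy=2,interpolation=2))
print(r.get_state()['force'],r.get_state()['tcp_pos'])
"
```

```text
tcp_pos: [0.564, -0.2818, 0.1977]
tcp_pos: [0.4544, -0.3731, 0.1962]
side 98 px 347.5 138.4 zmax 0.08893512339774784 [ 0.56457225 -0.28069908  0.08279993]
side 104 px 347.0 138.6 zmax 0.08755430624131282 [ 0.56625693 -0.27959676  0.08395231]
top 147 px 443.4 186.7 zmax 0.08660907588159303 [ 0.56234155 -0.28159122  0.08259695]
top 146 px 442.9 186.1 zmax 0.08734466690853557 [ 0.5631551  -0.28016448  0.08286023]
[-0.04590893  0.84874679  0.39051519] [ 0.45302678 -0.3746625   0.19630835]
```

View pics/f.png

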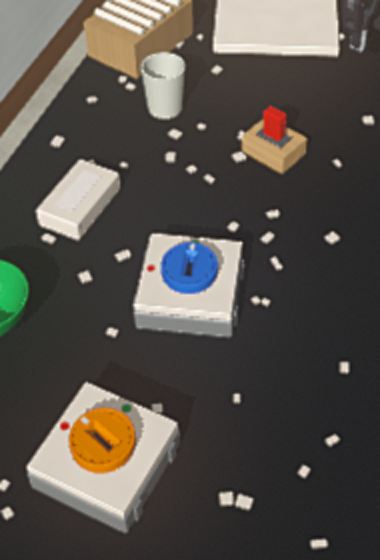

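The key stands in its stand at (273,125), about 1–2 mm from where it started. The blue cap is locked, the orange cap has not moved, and the arm is clear of everything.

```bash
python3 -c "
from rig import workorder
print(workorder.sign_off())"
```

```text
the job is handed in; nothing more can be done
None
```

The job is handed in, though sign-off returned no verdict: the blue cap is turned to its locked stop, the key is back upright in its stand about 1–2 mm from where it started, and the orange cap was left alone, all in about 17 s.

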